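# Set a windowed key cell in the optical key reader

### The job

Take the windowed cell with the key in it out of the slanted rack and seat it upright, fully home, in the square well of the optical key reader, turned so that its two clear faces look at the lamp and at the camera lens and light can pass through. Lower it in rather than dropping it, let go, and leave the two other pieces in the rack and the padlock and the screwdriver on the bench where they are.

Things in the scene. Friction and masses are not known exactly. Their poses are not given: they have to be found in the camera images.
- cell_center (a point): Centre (half-way up) of the loose windowed cell: aluminium, 36 x 36 mm square, 110 mm tall, 0.2 kg. z runs along it to its top; x through its two clear glass faces (a brass key shows inside); y through its two solid flat aluminium faces, the ones to grip. Its foot steps in to 30 mm over the lowest 8 mm. It starts in one of the rack's pockets, its top leaning 30 degrees to the robot's side.
- rack: Fixed steel rack, 100 (x) by 260 mm (y). Origin: centre of underside, z up. Three square pockets at y = -90, 0, +90 mm, their floors' centres 38 mm up. They lean 30 degrees, tops to -x (robot's side). Along the lean: side walls 22 mm, front lip 18 mm, a 34 mm wide back plate 66 mm up each piece's -x face. Draw a piece straight out along its lean. Which piece is in which pocket varies.
- reader: Fixed optical key reader, base 236 (x) by 100 mm (y). Origin: centre of underside, z up. Light path along x, 86 mm up: lamp in a box at x = -116 to -58 mm (74 mm wide, lens tube to -46), camera's black lens barrel, 64 mm across, at x = 58 to 96, bracket to 116; tops 118 mm up. At x = y = 0 a block 64 mm square, top 46 mm up, holds the square well. The y sides are open.
- well_floor (a point): Centre of the floor of the reader's well, 24 mm above the bench. The well is 40 mm square, 22 mm deep, its upper 8 mm widening to 49 mm at the mouth, sides along x and y; it takes the cell's foot in any quarter turn. Axes as the reader's: x is the light path, z up. A cell fully home has its centre 55 mm above this point.
- blindcell_center (a point): Centre (half-way up) of a loose aluminium cell of the same size and foot (36 x 36 x 110 mm) with four solid faces and no window, in another pocket of the rack. To be left there.
- plug_center (a point): Centre (half-way up) of a loose aluminium plug, 36 x 36 mm and 60 mm tall with a round knob on top (85 mm in all), in the third pocket. To be left there.
- padlock: Loose brass padlock standing on the bench, body 30 x 60 x 55 mm, 95 mm high with its shackle. Bystander; origin at its underside.
- screwdriver: Loose screwdriver 170 mm long lying on the bench along its own x. Bystander.

How it is judged:
By the outcome, as a careful person would: the job done as asked, in the order asked, and still so for the second after the job is handed in, with the robot touching nothing.
It also fails if it takes over 40 s, if anything falls off the work surface, if the arm or the gripper's body presses on something with over 40 N, if the wrist force passes 120 N, or if a joint passes its speed limit or range.

### The arm

A 6-joint arm with a two-finger parallel gripper is mounted at the origin on the work surface. World frame = base frame: x ahead of the robot, y to its left, z up, the work surface at z = 0. Lengths are in m, angles in degrees, forces in N, time in s.
With the tool pointing down it reaches from about 0.25 to 0.725 m from the base axis. Payload 9.7 kg.
Tool frame: the origin (TCP) lies at the very end of the fingers, on their centre line; the grasp point (between the pads) lies 19 mm behind it (bot.grip_depth is the distance from the TCP to the grasp point, in m); z points along the fingers, y is the direction in which the jaws open and shut (so a half turn about z gives the same grasp; the last joint's range is limited). The gripper opens to 85 mm and grips with 20 to 120 N. Pads are 22 mm wide; open, the fingers measure 114 mm over their backs; the gripper's body (76 mm by 85 mm) begins 54 mm behind the grasp point. The pads swing forward as they close: fully open they stand 13 mm farther back than shut.
Start: joints at [-70.015, 4.979, 10.078, 95.1, 0, 90], TCP at [0.188, -0.517, 0.231] pointing down, gripper open.
Joint ranges: [-179.16, 179.16], [-48.56, 103.87], [-65.8, 70.77], [-126.05, 130.52], [-82.76, 87.17], [-180, 180]. Speed limits (degrees/s): [127.2, 127.2, 147.25, 180, 180, 180].

### API

Orientations are given as [roll, pitch, yaw] about the fixed x, y, z axes, in that order (R = Rz(yaw) Ry(pitch) Rx(roll)).
In Python, from workcell import bot, viewer gives the robot as it stands.
- The arm moves only by the tool arm_command, never from a script. Its argument "motion" is a list of rows, each a list of 3 entries, a list of its own where there are three numbers: the opening, from 0 (shut) to 1 (fully open), then the shift along the tool's x, y, z in units of 60 mm (1.0 is 60 mm), then the turn, a rotation vector about the tool's x, y, z in units of 6 degrees (1.0 is 6 degrees). A call has 1 to 12 rows; each row shifts and turns the commanded pose from where the row before left it, along the tool's axes as they then stand; what a row does not reach is not made up. A row lasts 1/8 s, in which the tool goes at most 62.5 mm and 10.7 degrees, less where a joint would pass 70% of its speed; a pose out of reach is approached as far as the arm can. A call is refused whole if a number of a shift passes 1 or a number of a turn 1, either way. A call with a gripper value outside its range is refused whole. The fingers move at their own pace and stop on an object; "newtons" is the grip in N (left out, the last holds). Time passes only in rows, so rows that do not move let the fingers close. It gives the time, the measured TCP pose, the force and the opening at its end, in the units of the state.
- bot.get_obs(): the state, without advancing time (a new reading comes with each control period).
- viewer.camera(name): name is "scene" or "side" or "wrist"; returns the picture (400x640x3 uint8, blue, green, red); there is no depth.
- viewer.calibration(name): a dict with "fx", "fy", "cx", "cy" (pixels), "k1" (the pictures are not rectified: a ray, as slopes to the right and down, at radius r is drawn at 1 + k1 r^2 times it, then the intrinsics apply), "T" (4x4, takes a point from camera to world coordinates). Camera axes: x right, y down, z forward; pixel columns grow to the right and rows downward; lengths in m; the calibration is good to about 2 mm. A picture is of the moment at which its call begins: read the wrist's pose just before it. calibration takes no time and is no camera call; for the wrist camera it gives the pose at the moment of the call.
- bot.job_done(): hands the job in, once; it reports no verdict.
The state is a dict: "time": time; "q": joint angles; "qd": joint speeds; "joint_efforts": joint torques, N m; "ee_pos": TCP position; "tcp_rot": TCP orientation; "wrist_force": force on the tool from outside, world axes, zero at the start; "torque": the same for the moment, N m; "opening": finger opening in m.
Only numpy, scipy, OpenCV 4.12 (cv2) and the standard library are available. Lean on these libraries where they do the work, as an engineer would, in place of code of your own. Each camera call takes 0.05 s, during which the arm holds its last target.

## Working session

There is one attempt and no reset: what is moved stays moved. The work goes in short steps, Python scripts to look and compute and a tool call to move; the robot and the scene stay as the last step left them, time stands still between calls to the robot, and variables do not carry over. Pictures are saved under pics/ and viewed, and the job is handed in when it is done.

Besides the shell and the picture viewer there is one more tool, called after ">>>" as name(argument=value, ...) on one line, values as JSON. arm_command: Moves the arm, as the interface text tells. Its arguments: {"type":"object","properties":{"motion":{"type":"array"},"newtons":{"type":"number"}},"required":["motion"]}

```bash
mkdir -p pics; ls
python3 - <<'E'
from workcell import bot, viewer
import cv2
for n in ("scene","side","wrist"):
    c=viewer.calibration(n); print(n,{k:(v if k!='T' else v) for k,v in c.items()})
    cv2.imwrite(f"pics/{n}0.png",viewer.camera(n))
print(bot.get_obs(), bot.grip_depth)
E
```

```text
pics
scene {'fx': 461.41103238027995, 'fy': 461.41103238027995, 'cx': 319.34002127501225, 'cy': 197.28589982807935, 'k1': -0.13117065950302617, 'T': array([[ 0.03304974,  0.69181345, -0.72131953,  1.25893068],
       [ 0.99932691, -0.03436978,  0.01282376, -0.01673044],
       [-0.01591994, -0.72125784, -0.69248371,  0.74912497],
       [ 0.        ,  0.        ,  0.        ,  1.        ]])}
side {'fx': 365.62715768668045, 'fy': 365.62715768668045, 'cx': 315.45432709214924, 'cy': 202.28888652271772, 'k1': 0.013650531149078783, 'T': array([[ 0.98585034, -0.10420973,  0.13129906,  0.49295695],
       [-0.16708267, -0.67400644,  0.71958231, -0.56049611],
       [ 0.01350893, -0.73133826, -0.68188112,  0.61772213],
       [ 0.        ,  0.        ,  0.        ,  1.        ]])}
wrist {'fx': 307.10167264309496, 'fy': 307.10167264309496, 'cx': 319.2225406414488, 'cy': 202.96486683319003, 'k1': -0.03646538128197991, 'T': array([[ 3.41379687e-01, -8.94122902e-01, -2.89834685e-01,
         2.62492502e-01],
       [-9.39925416e-01, -3.24858441e-01, -1.04915228e-01,
        -4.90166008e-01],
       [-3.48136418e-04,  3.08238915e-01, -9.51308914e-01,
         3.72739595e-01],
       [ 0.00000000e+00,  0.00000000e+00,  0.00000000e+00,
         1.00000000e+00]])}
{'time': 0.15, 'q': array([-7.00156428e+01,  5.00576493e+00,  1.00463150e+01,  9.50979601e+01,
       -1.47108626e-03,  9.00009658e+01]), 'qd': array([ 0.04963957, -0.00436077,  0.15623207,  0.06802368,  0.11200781,
        0.02249456]), 'joint_efforts': array([ 1.12982631e-03, -5.20764828e+01,  4.65041542e+01,  1.39667897e-02,
        4.76870468e-05, -1.14418197e-05]), 'ee_pos': array([ 0.18791114, -0.51674192,  0.23074048]), 'tcp_rot': array([-1.79942590e+02,  1.47205327e-03,  1.99833929e+01]), 'wrist_force': array([-0.65728974, -0.29243624, -0.55295759]), 'torque': array([-0.03256279, -0.03027651,  0.01762301]), 'opening': 0.08551483458434252} 0.0187
```

View pics/scene0.png

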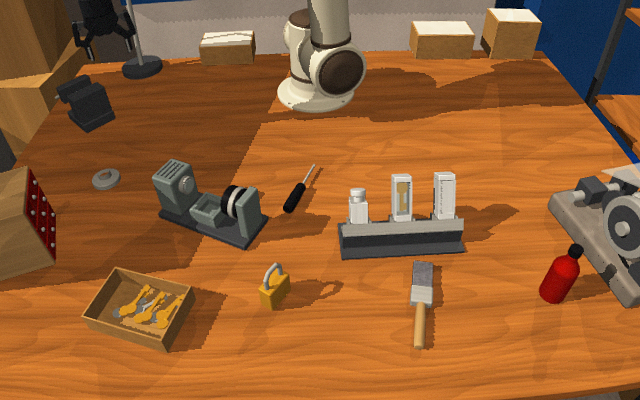

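View pics/side0.png

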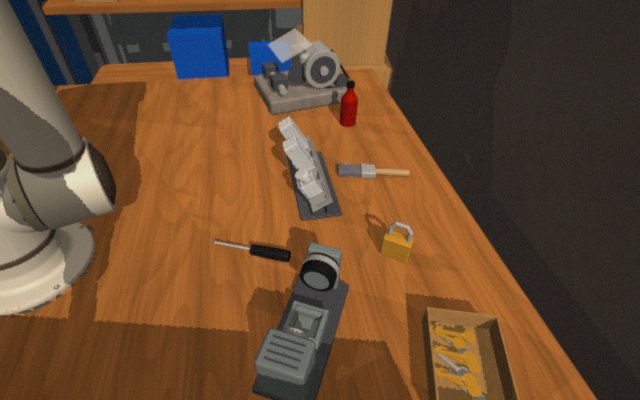

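View pics/wrist0.png

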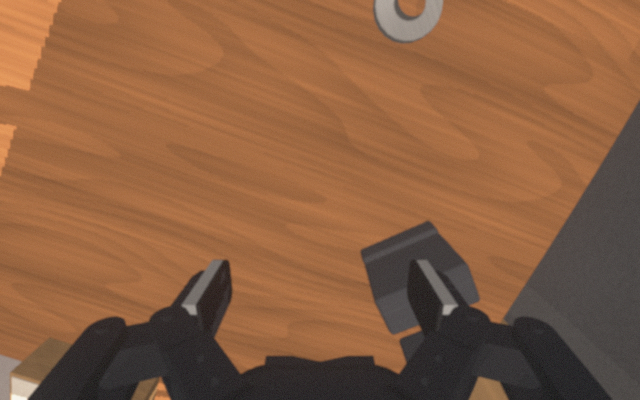

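The scene view shows the plug at (358,205), the windowed cell with the brass key in the middle pocket at (402,197), and the blind cell at (445,195). The reader is around (210,205). I'll enlarge these for measuring.

Run:
```python
import cv2
im=cv2.imread("pics/scene0.png")
a=im[160:265,330:475]; cv2.imwrite("pics/sc_rack.png",cv2.resize(a,None,fx=5.5,fy=5.5,interpolation=cv2.INTER_CUBIC))
a=im[150:255,150:280]; cv2.imwrite("pics/sc_read.png",cv2.resize(a,None,fx=5.5,fy=5.5,interpolation=cv2.INTER_CUBIC))
im=cv2.imread("pics/side0.png")
a=im[110:225,270:350]; cv2.imwrite("pics/si_rack.png",cv2.resize(a,None,fx=5,fy=5,interpolation=cv2.INTER_CUBIC))
a=im[240:400,250:360]; cv2.imwrite("pics/si_read.png",cv2.resize(a,None,fx=3.7,fy=3.7,interpolation=cv2.INTER_CUBIC))
```

```text
(no output)
```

View pics/sc_rack.png

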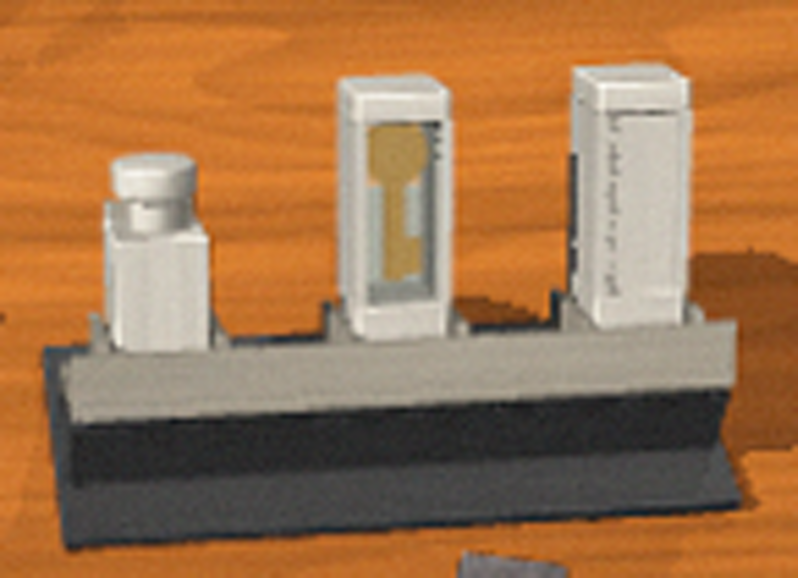

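View pics/sc_read.png

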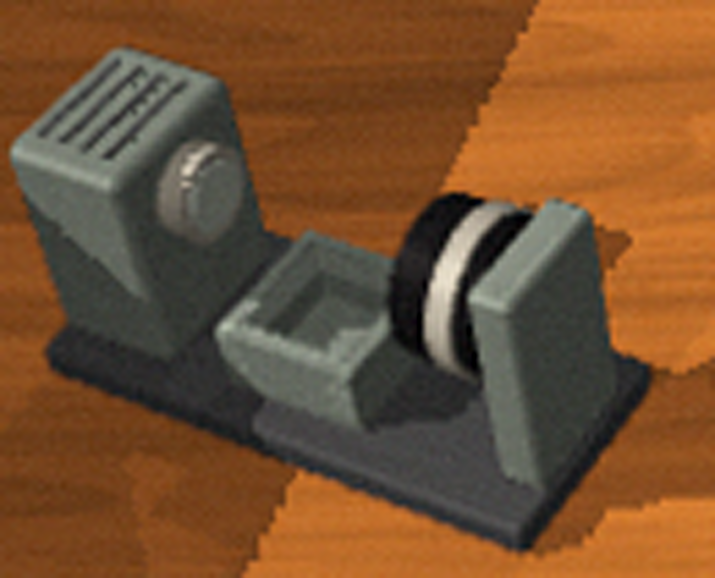

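View pics/si_rack.png

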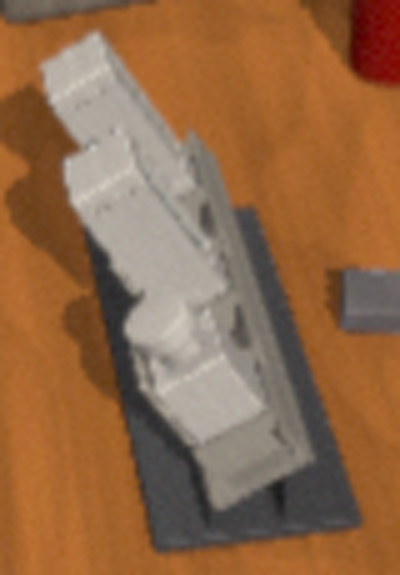

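View pics/si_read.png

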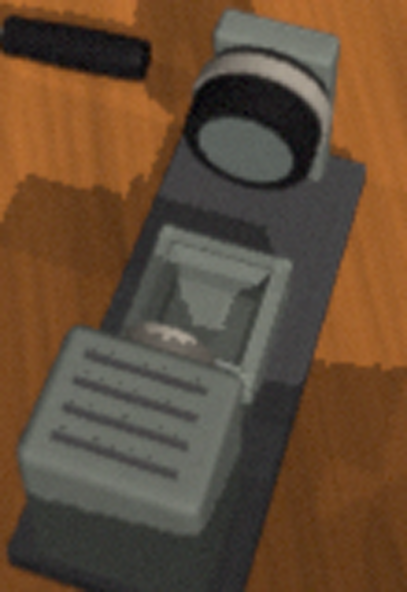

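```bash
cat > h.py <<'E'
import numpy as np, cv2
from workcell import bot, viewer
def undist(c,uv):
    K=np.array([[c['fx'],0,c['cx']],[0,c['fy'],c['cy']],[0,0,1.]])
    return cv2.undistortPoints(np.array(uv,float).reshape(-1,1,2),K,np.array([c['k1'],0,0,0,0.])).reshape(-1,2)
def ray(c,uv):
    p=undist(c,uv); d=np.c_[p,np.ones(len(p))]@c['T'][:3,:3].T
    return c['T'][:3,3],d
def onz(c,uv,z):
    o,d=ray(c,uv); return o+d*((z-o[2])/d[:,2])[:,None]
def proj(c,P):
    T=np.linalg.inv(c['T']); K=np.array([[c['fx'],0,c['cx']],[0,c['fy'],c['cy']],[0,0,1.]])
    return cv2.projectPoints(np.array(P,float).reshape(-1,3),cv2.Rodrigues(T[:3,:3])[0],T[:3,3],K,np.array([c['k1'],0,0,0,0.]))[0].reshape(-1,2)
def tri(c1,u1,c2,u2):
    A=[];b=[]
    for c,u in((c1,u1),(c2,u2)):
        o,d=ray(c,[u]);d=d[0]/np.linalg.norm(d[0]);M=np.eye(3)-np.outer(d,d);A.append(M);b.append(M@o)
    A=np.vstack(A);b=np.hstack(b);x,r,_,_=np.linalg.lstsq(A,b,rcond=None);return x,np.sqrt(r)
E
python3 - <<'E'
from h import *
np.set_printoptions(precision=4,suppress=True)
S=viewer.calibration("scene");D=viewer.calibration("side")
f=lambda pts,s,o:np.array(pts,float)/s-0.5+0.5/s+np.array(o)
sr=f([[220,328],[312,235],[345,382]],5.5,(150,150))
print("block top scene",onz(S,sr,.046))
print("lamp top scene",onz(S,f([[12,150],[120,48],[222,85],[115,188]],5.5,(150,150)),.118))
print("base scene z0/10",onz(S,f([[48,365],[520,552],[652,378]],5.5,(150,150)),.0))
dr=f([[160,228],[293,262],[250,400]],3.7,(250,240))
print("block top side",onz(D,dr,.046))
print("lamp top side",onz(D,f([[75,325],[243,372],[200,535],[18,480]],3.7,(250,240)),.118))
print("base side",onz(D,f([[365,170],[8,560]],3.7,(250,240)),.0))
rs=f([[68,550],[740,508]],5.5,(330,160)); print("rack base scene",onz(S,rs,0))
rd=f([[155,550],[362,525],[255,208]],5,(270,110)); print("rack base side",onz(D,rd,0))
# cell top corners
A=f([[337,78],[432,75],[453,95],[352,97]],5.5,(330,160)); B=f([[62,155],[120,132],[138,165],[80,205]],5,(270,110))
for a,b in zip(A[[0,1,2,3]],B[[3,0,1,2]]): pass
# order: scene TL=(-x,-y)back-left ; side: bottom-left=?
for i,a in enumerate(A): print([ (np.round(x,3),np.round(r,3)) for x,r in (tri(S,a,D,b) for b in B)])
E
```

```text
block top scene [[ 0.55   -0.2874  0.046 ]
 [ 0.4977 -0.258   0.046 ]
 [ 0.5819 -0.2329  0.046 ]]
lamp top scene [[ 0.521  -0.3595  0.118 ]
 [ 0.4604 -0.329   0.118 ]
 [ 0.4865 -0.2824  0.118 ]
 [ 0.5455 -0.3135  0.118 ]]
base scene z0/10 [[ 0.5223 -0.3756  0.    ]
 [ 0.6313 -0.1669  0.    ]
 [ 0.5411 -0.1201  0.    ]]
block top side [[ 0.5204 -0.2049  0.046 ]
 [ 0.5799 -0.2328  0.046 ]
 [ 0.5486 -0.2951  0.046 ]]
lamp top side [[ 0.4786 -0.2875  0.118 ]
 [ 0.5408 -0.3172  0.118 ]
 [ 0.5159 -0.3737  0.118 ]
 [ 0.4537 -0.3442  0.118 ]]
base side [[ 0.6359 -0.1586  0.    ]
 [ 0.4386 -0.3262  0.    ]]
rack base scene [[0.666  0.0375 0.    ]
 [0.6595 0.2957 0.    ]]
rack base side [[0.5673 0.0378 0.    ]
 [0.6675 0.039  0.    ]
 [0.6632 0.3044 0.    ]]
[(array([0.548, 0.148, 0.139]), array([0.015])), (array([0.572, 0.142, 0.157]), array([0.011])), (array([0.575, 0.138, 0.149]), array([0.001])), (array([0.548, 0.144, 0.126]), array([0.001]))]
[(array([0.545, 0.182, 0.126]), array([0.003])), (array([0.571, 0.173, 0.145]), array([0.002])), (array([0.574, 0.169, 0.138]), array([0.014])), (array([0.546, 0.176, 0.113]), array([0.015]))]
[(array([0.547, 0.191, 0.119]), array([0.005])), (array([0.573, 0.182, 0.138]), array([0.])), (array([0.576, 0.178, 0.131]), array([0.013])), (array([0.547, 0.186, 0.105]), array([0.013]))]
[(array([0.549, 0.155, 0.133]), array([0.018])), (array([0.574, 0.148, 0.151]), array([0.013])), (array([0.577, 0.144, 0.143]), array([0.001])), (array([0.55 , 0.151, 0.119]), array([0.001]))]
```

>>> arm_command(motion=[[1,[0.87,-0.28,-0.1],[0,0,0]],[1,[0.87,-0.28,-0.1],[0,0,0]],[1,[0.87,-0.28,-0.1],[0,0,0]],[1,[0.87,-0.28,-0.1],[0,0,0]],[1,[0.87,-0.28,-0.1],[0,0,0]],[1,[0.87,-0.28,-0.1],[0,0,0]],[1,[0.87,-0.28,-0.1],[0,0,0]],[1,[0.87,-0.28,-0.1],[0,0,0]],[1,[0,0,0],[0,0,-1]],[1,[0,0,0],[0,0,-1]],[1,[0,0,0],[0,0,-1]],[1,[0,0,0],[0,0,-1]]])

```text
time: 1.65
ee_pos: [0.5345, -0.2478, 0.2789]
tcp_rot: [-180.0, 0.0, 44.2]
wrist_force: [0.2, 0.2, -0.2]
opening: 0.0856
```

>>> arm_command(motion=[[1,[0,0,0],[0,0,-1]],[1,[0,0,0],[0,0,-1]],[1,[0,0,0],[0,0,-1]],[1,[0,0,0],[0,0,-0.08]],[1,[0,0,0],[0,0,0]]])

```text
time: 2.28
ee_pos: [0.5345, -0.2478, 0.2791]
tcp_rot: [-180.0, 0.0, 62.3]
wrist_force: [-0.3, 0.5, 0.3]
opening: 0.0854
```

Run:
```python
from h import *
c=viewer.calibration("wrist");o=bot.get_obs();im=viewer.camera("wrist");cv2.imwrite("pics/w1.png",im);np.save("w1T.npy",c['T'])
print(o['ee_pos'],o['tcp_rot'],o['q'],o['time'])
print(proj(c,[[.534,-.248,.046],[.534,-.248,.024]]))
```

```text
[ 0.53447632 -0.24784901  0.27911221] [-1.79982809e+02  4.59064663e-04  6.23469730e+01] [-2.48784243e+01  1.20565643e+01  2.34161631e+01  1.01376792e+02
  3.73655081e-04  9.27746027e+01] 2.275
[[318.56968623 170.37112509]
 [318.60585809 166.88844889]]
```

View pics/w1.png

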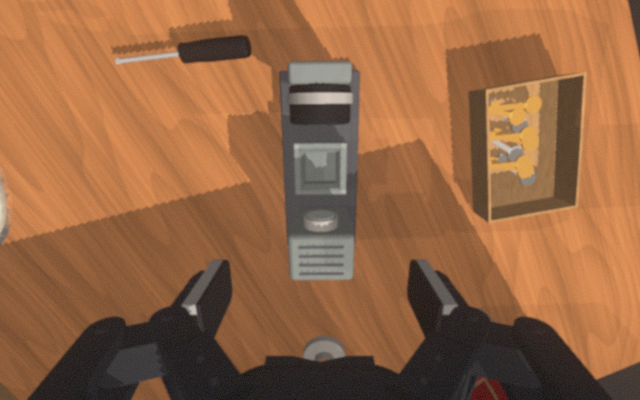

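The wrist view shows the reader upright in the picture. The block top spans about (294,144) to (347,194), the lens is above it and the lamp below. I'll enlarge it to measure.

Run:
```python
from h import *
im=cv2.imread("pics/w1.png");a=im[125:210,270:375];cv2.imwrite("pics/w1z.png",cv2.resize(a,None,fx=7,fy=7,interpolation=cv2.INTER_CUBIC))
```

```text
(no output)
```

View pics/w1z.png

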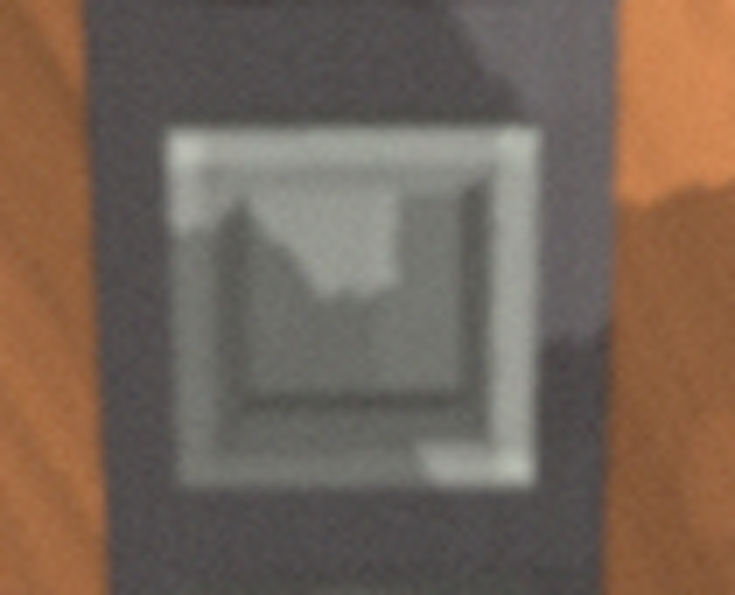

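Run:
```python
from h import *
np.set_printoptions(precision=4,suppress=True)
c=viewer.calibration("wrist");c['T']=np.load("w1T.npy")
f=lambda pts:np.array(pts,float)/7-.5+.5/7+np.array([270,125])
P=onz(c,f([[165,128],[542,126],[536,488],[178,489]]),.046);print(P,P.mean(0))
ang=lambda v:np.degrees(np.arctan2(v[1],v[0]))
print(ang(P[0]-P[3]),ang(P[1]-P[2]),ang(P[0]-P[1])-90,ang(P[3]-P[2])-90)
im=cv2.imread("pics/w1.png")
L=onz(c,f([[85,0],[108,594],[622,0],[603,594]]),.010);print(ang(L[0]-L[1]),ang(L[2]-L[3]),L)
```

```text
[[ 0.5225 -0.2037  0.046 ]
 [ 0.5804 -0.2337  0.046 ]
 [ 0.5507 -0.2917  0.046 ]
 [ 0.4929 -0.2616  0.046 ]] [ 0.5366 -0.2477  0.046 ]
62.945360850219814 62.92319979135626 62.62864488256602 62.49369761742412
62.50288261542699 62.63771347096121 [[ 0.5161 -0.1786  0.01  ]
 [ 0.4621 -0.2824  0.01  ]
 [ 0.6047 -0.225   0.01  ]
 [ 0.5509 -0.329   0.01  ]]
```

>>> arm_command(motion=[[1,[0.73,-0.465,0.09],[0,0,0]],[1,[0.73,-0.465,0.09],[0,0,0]],[1,[0.73,-0.465,0.09],[0,0,0]],[1,[0.73,-0.465,0.09],[0,0,0]],[1,[0.73,-0.465,0.09],[0,0,0]],[1,[0.73,-0.465,0.09],[0,0,0]],[1,[0.73,-0.465,0.09],[0,0,0]],[1,[0.73,-0.465,0.09],[0,0,0]],[1,[0,0,0],[0,0,1]],[1,[0,0,0],[0,0,1]],[1,[0,0,0],[0,0,1]],[1,[0,0,0],[0,0,1]]])

```text
time: 3.82
ee_pos: [0.4985, 0.1661, 0.2361]
tcp_rot: [-180.0, -0.0, 38.2]
wrist_force: [0.4, 0.1, -0.2]
opening: 0.0854
```

>>> arm_command(motion=[[1,[0,0,0],[0,0,1]],[1,[0,0,0],[0,0,1]],[1,[0,0,0],[0,0,1]],[1,[0,0,0],[0,0,1]],[1,[0,0,0],[0,0,1]],[1,[0,0,0],[0,0,1]],[1,[0,0,0],[0,1,0.17]],[1,[0,0,0],[0,1,0]],[1,[0,0,0],[0,1,0]],[1,[0,0,0],[0,1,0]],[1,[0,0,0],[0,1,0]],[1,[0,0,0],[0,0,0]]])

```text
time: 5.32
ee_pos: [0.5139, 0.0807, 0.2358]
tcp_rot: [-175.9, -29.6, 6.7]
wrist_force: [-0.5, 0.7, 0.3]
opening: 0.0855
```

Run:
```python
from h import *
c=viewer.calibration("wrist");o=bot.get_obs();im=viewer.camera("wrist");cv2.imwrite("pics/w2.png",im);np.save("w2T.npy",c['T'])
print(o['ee_pos'],o['tcp_rot'],o['q'],o['time'])
```

```text
[0.51392153 0.08066258 0.23580168] [-175.92258031  -29.56730981    6.68719199] [  6.68772973 -29.24082213 -24.14914394  65.52433503   4.07715434
 180.0004689 ] 5.325
```

View pics/w2.png

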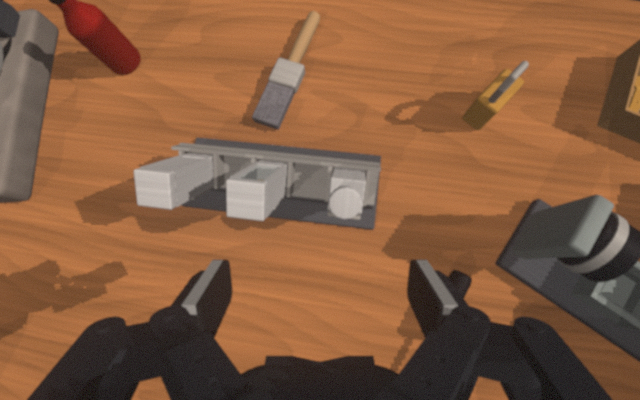

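The wrist is at joint 6's limit (180°), so I'll use the half-turn grasp instead (yaw about 181°). In this view the windowed cell is the middle one, with its top face at about (228–268, 180–218). Next I'll measure it and work out the turn.

Run:
```python
from h import *
im=cv2.imread("pics/w2.png");a=im[130:240,120:390];cv2.imwrite("pics/w2z.png",cv2.resize(a,None,fx=2.95,fy=2.95,interpolation=cv2.INTER_CUBIC))
a=im[155:230,215:325];cv2.imwrite("pics/w2zz.png",cv2.resize(a,None,fx=7,fy=7,interpolation=cv2.INTER_CUBIC))
from scipy.spatial.transform import Rotation as R
o=bot.get_obs();A=R.from_euler('xyz',o['tcp_rot'],degrees=True);B=R.from_euler('xyz',[180,30,181.3],degrees=True)
rv=(A.inv()*B).as_rotvec(degrees=True);print(rv/6, A.inv().apply(np.array([.499,.166,.237])-o['ee_pos'])/.06)
```

```text
[ -0.16459929  -1.72181977 -29.17067506] [-0.07643114 -1.44024126  0.04864942]
```

View pics/w2z.png

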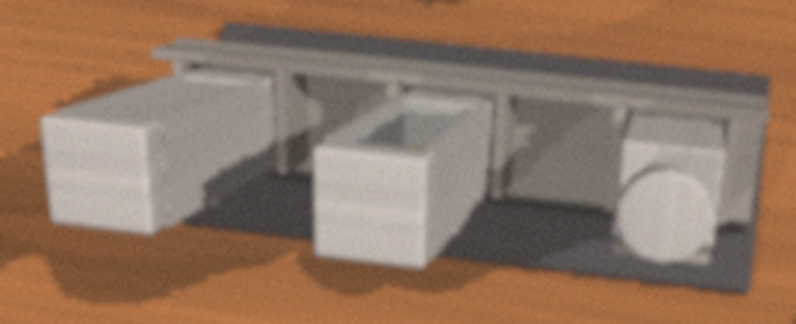

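View pics/w2zz.png

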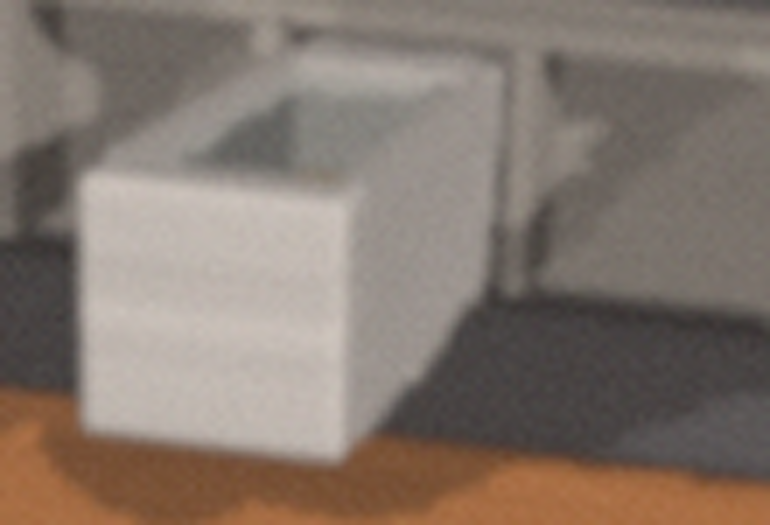

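Run:
```python
from h import *
np.set_printoptions(precision=4,suppress=True)
c=viewer.calibration("wrist");c['T']=np.load("w2T.npy")
uv=np.array([[82,172],[355,190],[345,462],[82,432]],float)/7-.5+.5/7+np.array([215,155])
o,d=ray(c,uv);n=np.array([-.5,0,.866]);p0=np.array([.560,.166,.133])
P=o+d*(((p0-o)@n)/(d@n))[:,None];print(P,P.mean(0),[np.linalg.norm(P[i]-P[i-1]) for i in range(4)])
for a,b in((0,1),(3,2)): v=P[a]-P[b];print(np.degrees(np.arctan2(v[1],v[0]))-90)
for a,b in((0,3),(1,2)): v=P[a]-P[b];print(np.degrees(np.arctan2(v[1],v[0])))
S=viewer.calibration("scene")
uv=np.array([[337,78],[432,75],[453,95],[352,97]],float)/5.5-.5+.5/5.5+np.array([330,160])
o,d=ray(S,uv);P=o+d*(((p0-o)@n)/(d@n))[:,None];print(P,P.mean(0))
```

```text
[[0.5741 0.179  0.1411]
 [0.5762 0.1432 0.1423]
 [0.5443 0.1429 0.1239]
 [0.5433 0.1789 0.1233]] [0.5595 0.161  0.1327] [np.float64(0.03562921723675025), np.float64(0.035816595236358745), np.float64(0.036796172284140664), np.float64(0.035967130837623804)]
3.299638615166998
1.674237811647643
0.1522348380050527
0.5235035976107358
[[0.5462 0.1445 0.125 ]
 [0.5462 0.1806 0.125 ]
 [0.5794 0.1802 0.1442]
 [0.5775 0.1438 0.1431]] [0.5623 0.1623 0.1343]
```

>>> arm_command(motion=[[1,[0,0,0],[-0.005,-0.057,-0.972]],[1,[0,0,0],[-0.005,-0.057,-0.972]],[1,[0,0,0],[-0.005,-0.057,-0.972]],[1,[0,0,0],[-0.005,-0.057,-0.972]],[1,[0,0,0],[-0.005,-0.057,-0.972]],[1,[0,0,0],[-0.005,-0.057,-0.972]],[1,[0,0,0],[-0.005,-0.057,-0.972]],[1,[0,0,0],[-0.005,-0.057,-0.972]],[1,[0,0,0],[-0.005,-0.057,-0.972]],[1,[0,0,0],[-0.005,-0.057,-0.972]],[1,[0,0,0],[-0.005,-0.057,-0.972]],[1,[0,0,0],[-0.005,-0.057,-0.972]]])

```text
time: 6.88
ee_pos: [0.5161, 0.0812, 0.2364]
tcp_rot: [155.3, -9.9, 79.6]
wrist_force: [-0.5, -0.3, -0.2]
opening: 0.0852
```

>>> arm_command(motion=[[1,[0,0,0],[-0.005,-0.057,-0.972]],[1,[0,0,0],[-0.005,-0.057,-0.972]],[1,[0,0,0],[-0.005,-0.057,-0.972]],[1,[0,0,0],[-0.005,-0.057,-0.972]],[1,[0,0,0],[-0.005,-0.057,-0.972]],[1,[0,0,0],[-0.005,-0.057,-0.972]],[1,[0,0,0],[-0.005,-0.057,-0.972]],[1,[0,0,0],[-0.005,-0.057,-0.972]],[1,[0,0,0],[-0.005,-0.057,-0.972]],[1,[0,0,0],[-0.005,-0.057,-0.972]],[1,[0,0,0],[-0.005,-0.057,-0.972]],[1,[0,0,0],[-0.005,-0.057,-0.972]]])

```text
time: 8.38
ee_pos: [0.516, 0.0812, 0.2365]
tcp_rot: [162.8, 22.3, 143.2]
wrist_force: [-0.3, 0.1, 0.3]
opening: 0.0854
```

>>> arm_command(motion=[[1,[0,0,0],[-0.005,-0.057,-0.972]],[1,[0,0,0],[-0.005,-0.057,-0.972]],[1,[0,0,0],[-0.005,-0.057,-0.972]],[1,[0,0,0],[-0.005,-0.057,-0.972]],[1,[0,0,0],[-0.005,-0.057,-0.972]],[1,[0,0,0],[-0.005,-0.057,-0.972]]])

```text
time: 9.12
ee_pos: [0.516, 0.0812, 0.2365]
tcp_rot: [-179.9, 29.8, -178.5]
wrist_force: [-0.3, -0.0, -0.4]
opening: 0.0857
```

```bash
cat > rel.py <<'E'
import sys
from h import *
from scipy.spatial.transform import Rotation as R
def rel(pos,rot):
    o=bot.get_obs();A=R.from_euler('xyz',o['tcp_rot'],degrees=True);B=R.from_euler('xyz',rot,degrees=True)
    print('t',o['time'],o['ee_pos'],o['tcp_rot'],'q',o['q'])
    print('turn units',(A.inv()*B).as_rotvec(degrees=True)/6,'shift units',A.inv().apply(np.array(pos)-o['ee_pos'])/.06)
E
python3 -c "
from rel import *
np.set_printoptions(precision=4,suppress=True)
rel([.510,.1605,.2196],[180,30,181.2])"
```

```text
t 9.125 [0.516  0.0812 0.2365] [-179.941    29.8448 -178.5208] q [ 11.7453 -28.7992 -23.7956  65.5654  -5.1466   8.9289]
turn units [ 0.0134 -0.0258  0.0403] shift units [0.1972 1.3245 0.2098]
```

>>> arm_command(motion=[[1,[0.065,0.44,0.07],[0.013,-0.026,0.04]],[1,[0.066,0.44,0.07],[0,0,0]],[1,[0.066,0.444,0.07],[0,0,0]],[1,[0,0,0],[0,0,0]]])

```text
time: 9.62
ee_pos: [0.5101, 0.1621, 0.2189]
tcp_rot: [179.9, 29.9, -178.9]
wrist_force: [0.1, -0.5, -0.4]
opening: 0.0854
```

Run:
```python
from rel import *
np.set_printoptions(precision=4,suppress=True)
rel([.510,.1605,.2196],[180,30,181.2])
c=viewer.calibration("wrist");im=viewer.camera("wrist");cv2.imwrite("pics/w3.png",im);np.save("w3T.npy",c['T'])
```

```text
t 9.625 [0.5101 0.1621 0.2189] [ 179.9345   29.9492 -178.8564] q [ 23.3635 -26.0305 -23.8625  64.071  -10.8205  19.4872]
turn units [ 0.0062 -0.0085 -0.0081] shift units [-0.0041 -0.0259 -0.0102]
```

View pics/w3.png

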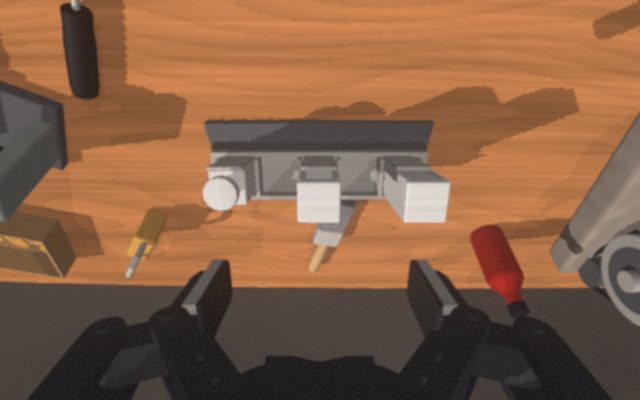

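The view shows the windowed cell top at about (298–340, 182–221). It is centred between the fingers and square to the jaws, so I'll go down along the lean.

>>> arm_command(motion=[[1,[0,-0.01,0.4],[0,0,0]],[1,[0,0,0.4],[0,0,0]],[1,[0,0,0.4],[0,0,0]],[1,[0,0,0.4],[0,0,0]],[1,[0,0,0.4],[0,0,0]],[1,[0,0,0.4],[0,0,0]],[1,[0,0,0.05],[0,0,0]],[1,[0,0,0],[0,0,0]]])

```text
time: 10.68
ee_pos: [0.5838, 0.1609, 0.0929]
tcp_rot: [179.9, 30.1, -179.0]
wrist_force: [-0.3, -0.1, 0.1]
opening: 0.0854
```

Run:
```python
from rel import *
np.set_printoptions(precision=4,suppress=True)
rel([.5835,.162,.0923],[180,30,181.2])
im=np.vstack([viewer.camera("scene")[140:270,300:500],viewer.camera("side")[90:220,220:420]]);cv2.imwrite("pics/g4.png",cv2.resize(im,None,fx=2.3,fy=2.3,interpolation=cv2.INTER_CUBIC))
```

```text
t 10.675 [0.5838 0.1609 0.0929] [ 179.8899   30.102  -179.0302] q [ 19.7096 -15.4139 -30.3793  46.2367  -9.1669  16.352 ]
turn units [-0.0009  0.017  -0.0332] shift units [0.0096 0.0179 0.0056]
```

View pics/g4.png

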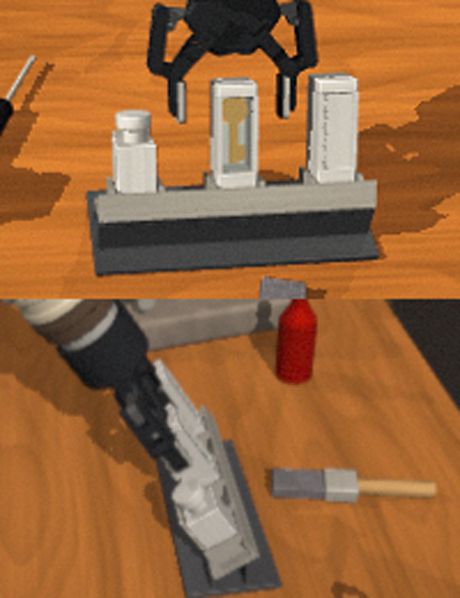

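The fingers straddle the windowed cell evenly and clear of its neighbours. I'll close on it.

>>> arm_command(motion=[[0.3,[0,0,0],[0,0,0]],[0.3,[0,0,0],[0,0,0]],[0.3,[0,0,0],[0,0,0]],[0.3,[0,0,0],[0,0,0]],[0.3,[0,0,0],[0,0,0]]], newtons=50)

```text
time: 11.4
ee_pos: [0.5836, 0.1616, 0.0927]
tcp_rot: [179.8, 30.1, -179.0]
wrist_force: [-5.2, 2.3, 4.9]
opening: 0.0357
```

>>> arm_command(motion=[[0.2,[0,0,0],[0,0,0]],[0.2,[0,0,-0.1],[0,0,0]],[0.2,[0,0,-0.2],[0,0,0]],[0.2,[0,0,-0.3],[0,0,0]],[0.2,[0,0,-0.4],[0,0,0]],[0.2,[0,0,-0.4],[0,0,0]],[0.2,[0,0,-0.4],[0,0,0]],[0.2,[0,0,0],[0,0,0]]])

```text
time: 12.4
ee_pos: [0.5294, 0.1602, 0.1871]
tcp_rot: [179.9, 30.2, -179.0]
wrist_force: [-0.0, 0.6, -2.5]
opening: 0.0357
```

Run:
```python
from rel import *
np.set_printoptions(precision=4,suppress=True)
rel([.5366,-.2477,.25],[180,0,242.7])
im=np.vstack([viewer.camera("scene")[140:270,300:500],viewer.camera("side")[90:220,220:420]]);cv2.imwrite("pics/g5.png",cv2.resize(im,None,fx=2.3,fy=2.3,interpolation=cv2.INTER_CUBIC))
```

```text
t 12.4 [0.5294 0.1602 0.1871] [ 179.8526   30.2202 -178.9994] q [ 22.1291 -24.1784 -26.3041  59.3104 -10.3131  18.4567]
turn units [ -2.6876   4.5486 -10.0278] shift units [-0.5285 -6.7972 -0.9233]
```

View pics/g5.png

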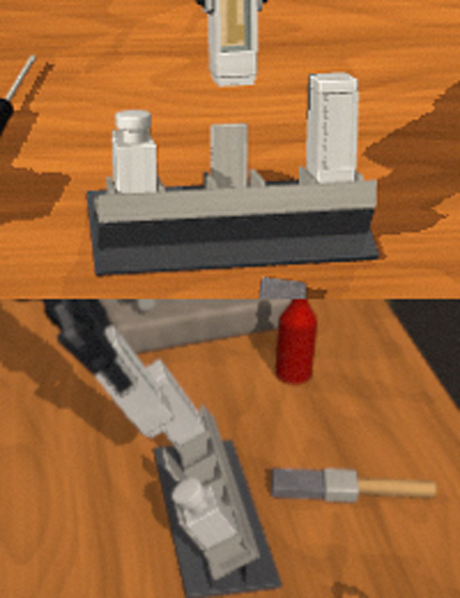

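>>> arm_command(motion=[[0.2,[0,0,-0.5],[0,0,0]],[0.2,[0,0,-0.5],[0,0,0]],[0.2,[0,0,0],[-0.224,0.379,-0.836]],[0.2,[0,0,0],[-0.224,0.379,-0.836]],[0.2,[0,0,0],[-0.224,0.379,-0.836]],[0.2,[0,0,0],[-0.224,0.379,-0.836]],[0.2,[0,0,0],[-0.224,0.379,-0.836]],[0.2,[0,0,0],[-0.224,0.379,-0.836]],[0.2,[0,0,0],[-0.224,0.379,-0.836]],[0.2,[0,0,0],[-0.224,0.379,-0.836]],[0.2,[0,0,0],[-0.224,0.379,-0.836]],[0.2,[0,0,0],[-0.224,0.379,-0.836]]])

```text
time: 14.0
ee_pos: [0.4995, 0.1592, 0.2358]
tcp_rot: [-177.9, 4.5, -127.1]
wrist_force: [0.2, 0.3, -2.2]
opening: 0.0354
```

>>> arm_command(motion=[[0.2,[0,0,0],[-0.224,0.379,-0.836]],[0.2,[0,0,0],[-0.224,0.379,-0.836]],[0.2,[0,0,0],[0,0,0]]])

```text
time: 14.38
ee_pos: [0.4999, 0.1595, 0.2354]
tcp_rot: [179.8, -0.2, -117.3]
wrist_force: [-0.2, 0.1, -2.4]
opening: 0.0355
```

Run:
```python
from rel import *
np.set_printoptions(precision=4,suppress=True)
rel([.5366,-.2477,.25],[180,0,242.7])
```

```text
t 14.375 [0.4999 0.1595 0.2354] [ 179.8048   -0.2021 -117.3215] q [ 17.7012   1.871    7.278   95.6879  -0.0048 -44.977 ]
turn units [ 0.0325 -0.0337 -0.0036] shift units [ 5.7496 -3.6582 -0.2354]
```

>>> arm_command(motion=[[0.2,[0.25,-0.15,-0.05],[0.033,-0.034,0]],[0.2,[0.5,-0.32,-0.05],[0,0,0]],[0.2,[0.55,-0.35,-0.04],[0,0,0]],[0.2,[0.55,-0.35,-0.02],[0,0,0]],[0.2,[0.55,-0.35,-0.02],[0,0,0]],[0.2,[0.55,-0.35,-0.02],[0,0,0]],[0.2,[0.55,-0.35,-0.02],[0,0,0]],[0.2,[0.55,-0.35,-0.02],[0,0,0]],[0.2,[0.55,-0.35,0],[0,0,0]],[0.2,[0.55,-0.35,0],[0,0,0]],[0.2,[0.4,-0.26,0],[0,0,0]],[0.2,[0.2,-0.128,0],[0,0,0]]])

```text
time: 15.88
ee_pos: [0.5354, -0.2498, 0.2517]
tcp_rot: [-179.8, 0.1, -117.5]
wrist_force: [-0.2, -1.0, -2.4]
opening: 0.0354
```

>>> arm_command(motion=[[0.2,[0,0,0],[0,0,0]]])

```text
time: 16.0
ee_pos: [0.5357, -0.2485, 0.2516]
tcp_rot: [-179.9, 0.1, -117.4]
wrist_force: [0.5, -0.4, -2.1]
opening: 0.0356
```

Run:
```python
from rel import *
np.set_printoptions(precision=4,suppress=True)
rel([.5366,-.2477,.088],[180,0,242.7])
im=viewer.camera("scene")[60:260,120:320];cv2.imwrite("pics/p1.png",cv2.resize(im,None,fx=2.9,fy=2.9,interpolation=cv2.INTER_CUBIC))
im=viewer.camera("side")[200:400,200:400];cv2.imwrite("pics/p2.png",cv2.resize(im,None,fx=2.9,fy=2.9,interpolation=cv2.INTER_CUBIC))
cv2.imwrite("pics/p3.png",viewer.camera("wrist"))
```

```text
t 16.0 [ 0.5357 -0.2485  0.2516] [-179.8744    0.1343 -117.3975] q [-24.9442  11.1171  19.2012  97.9529   0.1288 -87.5464]
turn units [-0.0209  0.0224 -0.0163] shift units [-0.0117 -0.0009  2.727 ]
```

View pics/p1.png

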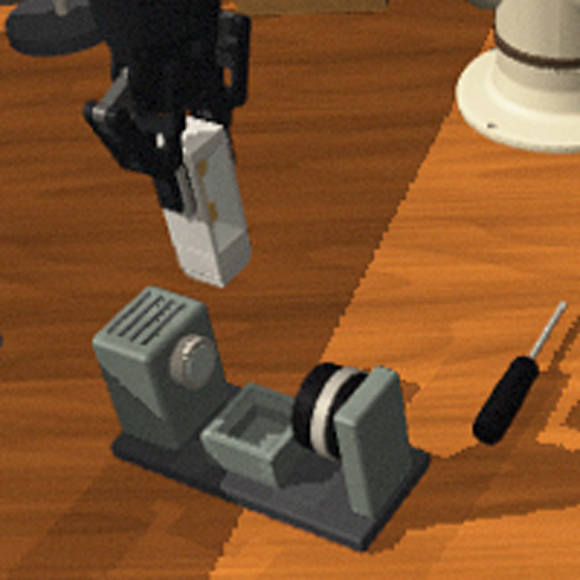

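View pics/p2.png

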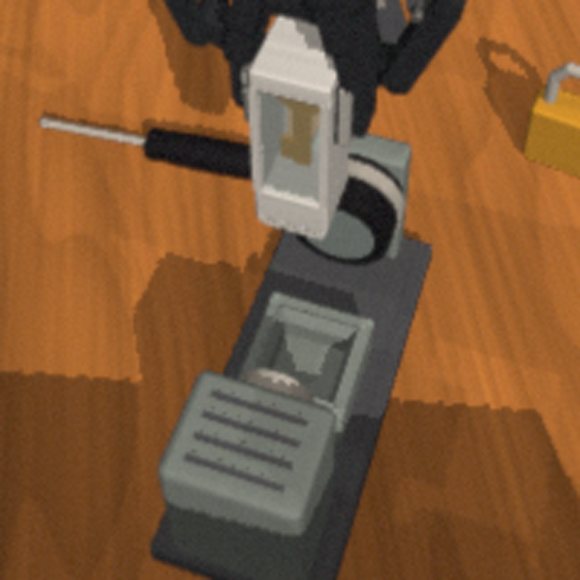

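View pics/p3.png

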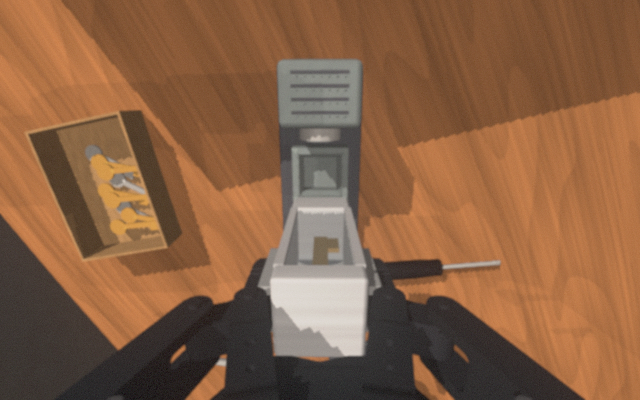

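The cell hangs over the reader with its clear faces towards the lamp and lens. I'll check how upright it is by projecting where its corners should be.

Run:
```python
from rel import *
o=bot.get_obs();A=R.from_euler('xyz',o['tcp_rot'],degrees=True)
pts=[]
for z in(-.047,.063):
  for x,y in((-.018,-.018),(.018,-.018),(.018,.018),(-.018,.018)): pts.append(A.apply([x,y,z])+o['ee_pos'])
outs=[]
for n,(f,off,s) in {"scene":("p1",(120,60),2.9),"side":("p2",(200,200),2.9)}.items():
  c=viewer.calibration(n);im=cv2.imread(f"pics/{f}.png");u=(proj(c,pts)-off+.5)*s-.5
  u=u.astype(int)
  for i in range(4):
    for a,b in((i,(i+1)%4),(4+i,4+(i+1)%4),(i,i+4)): cv2.line(im,tuple(map(int,u[a])),tuple(map(int,u[b])),(0,0,255),1)
  outs.append(im[:360,60:440] if n=="scene" else im[:360,120:500])
cv2.imwrite("pics/p12.png",np.hstack(outs))
```

```text
(no output)
```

View pics/p12.png

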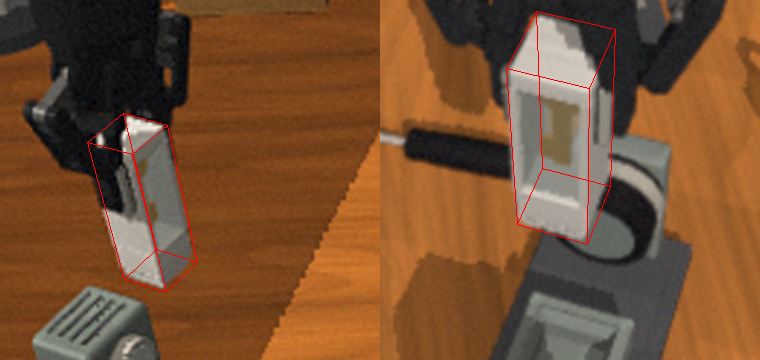

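The projected outline lies on the cell in both views, so it is upright with the depth as assumed. I'll lower it to just above the well mouth, then go slowly.

>>> arm_command(motion=[[0.2,[-0.012,0,0.2],[-0.02,0.022,-0.016]],[0.2,[0,0,0.35],[0,0,0]],[0.2,[0,0,0.35],[0,0,0]],[0.2,[0,0,0.35],[0,0,0]],[0.2,[0,0,0.35],[0,0,0]],[0.2,[0,0,0.35],[0,0,0]],[0.2,[0,0,0.2],[0,0,0]],[0.2,[0,0,0.1],[0,0,0]],[0.2,[0,0,0],[0,0,0]]])

```text
time: 17.27
ee_pos: [0.5366, -0.2469, 0.1167]
tcp_rot: [180.0, -0.0, -117.2]
wrist_force: [-0.0, -0.6, -1.7]
opening: 0.0353
```

Run:
```python
from rel import *
np.set_printoptions(precision=4,suppress=True)
rel([.5366,-.2477,.087],[180,0,242.7])
im=viewer.camera("scene")[90:270,130:290];im2=viewer.camera("side")[200:380,230:390];cv2.imwrite("pics/p4.png",cv2.resize(np.hstack([im,im2]),None,fx=2.5,fy=2.5,interpolation=cv2.INTER_CUBIC))
```

```text
t 17.275 [ 0.5366 -0.2469  0.1167] [ 179.9968   -0.0051 -117.1725] q [-24.7108   9.7819   2.7144  82.936   -0.0049 -87.5383]
turn units [ 0.0005 -0.0008  0.0213] shift units [ 0.0109 -0.0066  0.4948]
```

View pics/p4.png

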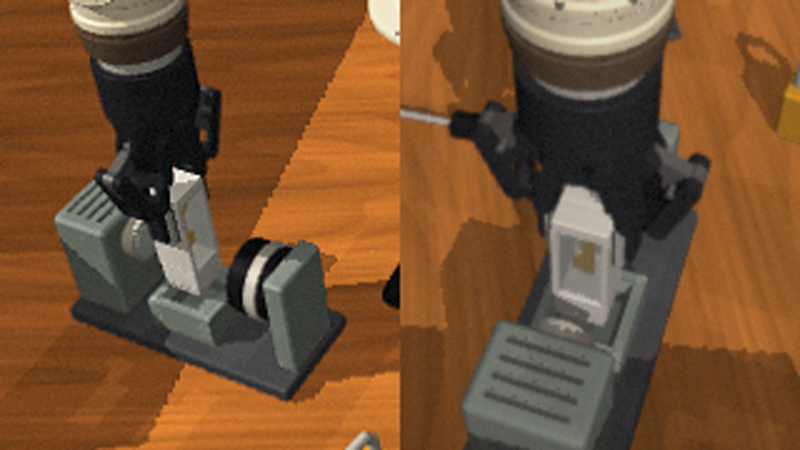

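Aligned over the well. Next I'll lower gently, watching the force.

>>> arm_command(motion=[[0.2,[0.01,-0.006,0.08],[0,0,0.021]],[0.2,[0,0,0.08],[0,0,0]],[0.2,[0,0,0.08],[0,0,0]],[0.2,[0,0,0.08],[0,0,0]],[0.2,[0,0,0],[0,0,0]]])

```text
time: 18.0
ee_pos: [0.5363, -0.2477, 0.0969]
tcp_rot: [180.0, -0.0, -117.3]
wrist_force: [-1.2, 0.2, -2.5]
opening: 0.0355
```

>>> arm_command(motion=[[0.2,[0,0,0.06],[0,0,0]],[0.2,[0,0,0.05],[0,0,0]],[0.2,[0,0,0.03],[0,0,0]],[0.2,[0,0,0],[0,0,0]]])

```text
time: 18.5
ee_pos: [0.5365, -0.2477, 0.0889]
tcp_rot: [180.0, -0.0, -117.3]
wrist_force: [0.4, 0.3, -2.6]
opening: 0.0355
```

>>> arm_command(motion=[[0.2,[0,0,0.015],[0,0,0]],[0.2,[0,0,0.015],[0,0,0]],[0.2,[0,0,0],[0,0,0]]])

```text
time: 18.88
ee_pos: [0.5366, -0.2478, 0.0872]
tcp_rot: [180.0, -0.0, -117.3]
wrist_force: [-0.5, -0.4, -2.7]
opening: 0.0356
```

>>> arm_command(motion=[[0.2,[0,0,0.015],[0,0,0]],[0.2,[0,0,0.01],[0,0,0]],[0.2,[0,0,0],[0,0,0]]])

```text
time: 19.25
ee_pos: [0.5367, -0.2478, 0.0865]
tcp_rot: [-180.0, -0.0, -117.3]
wrist_force: [-2.8, 1.6, 6.2]
opening: 0.0357
```

>>> arm_command(motion=[[0.2,[0,0,0.01],[0,0,0]],[0.2,[0,0,0],[0,0,0]]])

```text
time: 19.5
ee_pos: [0.5367, -0.2478, 0.0865]
tcp_rot: [-179.9, -0.0, -117.3]
wrist_force: [-3.9, 2.0, 9.3]
opening: 0.0353
```

Contact came at TCP z 0.0865, where home is expected (0.087). I'll let go.

>>> arm_command(motion=[[0.55,[0,0,0],[0,0,0]],[0.7,[0,0,0],[0,0,0]],[0.8,[0,0,0],[0,0,0]],[0.8,[0,0,0],[0,0,0]]])

```text
time: 20.0
ee_pos: [0.5366, -0.2478, 0.085]
tcp_rot: [180.0, -0.0, -117.3]
wrist_force: [-0.2, -0.4, -0.6]
opening: 0.0686
```

Run:
```python
from rel import *
rel([.5366,-.2477,.25],[180,0,242.7])
cv2.imwrite("pics/p5.png",viewer.camera("wrist"))
```

```text
t 20.0 [ 0.53659335 -0.24781861  0.08504954] [ 1.79993650e+02 -5.72435810e-03 -1.17314909e+02] q [-2.47866128e+01  1.02037135e+01 -3.02710654e-01  7.95001719e+01
 -5.43868386e-03 -8.74717036e+01]
turn units [ 0.0010584  -0.00095392 -0.00248481] shift units [-1.53256722e-03  1.11331030e-03 -2.74917446e+00]
```

View pics/p5.png

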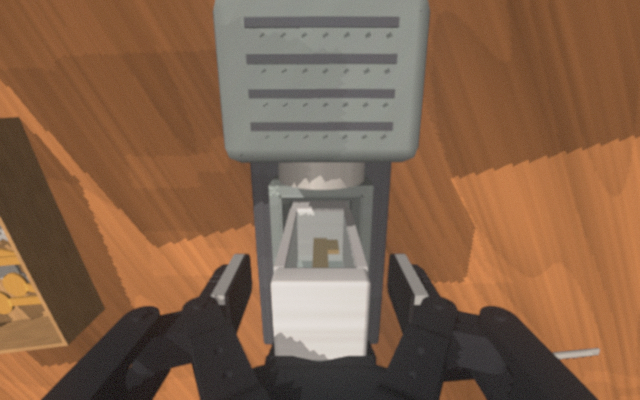

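The fingers are clear on both sides and the cell is in the well. I'll rise straight up and check.

>>> arm_command(motion=[[0.8,[0,0,-0.1],[0,0,0]],[0.8,[0,0,-0.2],[0,0,0]],[0.8,[0,0,-0.4],[0,0,0]],[0.8,[0,0,-0.5],[0,0,0]],[0.8,[0,0,-0.6],[0,0,0]],[0.8,[0,0,-0.6],[0,0,0]],[0.8,[0,0,-0.6],[0,0,0]],[0.8,[0,0,-0.6],[0,0,0]],[0.8,[-0.7,0,-0.3],[0,0,0]],[0.8,[-0.7,0,0],[0,0,0]],[0.8,[-0.7,0,0],[0,0,0]],[0.8,[0,0,0],[0,0,0]]])

```text
time: 21.55
ee_pos: [0.5953, -0.1335, 0.3197]
tcp_rot: [-180.0, 0.0, -117.1]
wrist_force: [-0.3, -0.8, -0.0]
opening: 0.0679
```

Run:
```python
from rel import *
o=bot.get_obs();print(o['time'],o['ee_pos'])
w=np.radians(62.7);u=np.array([np.cos(w),np.sin(w),0]);v=np.array([-u[1],u[0],0]);b=np.array([.5366,-.2477,.024])
pts=[b+x*u+y*v+[0,0,z] for z in(.008,.110) for x,y in((-.018,-.018),(.018,-.018),(.018,.018),(-.018,.018))]
outs=[]
for n,off in(("scene",(140,110)),("side",(230,210))):
  c=viewer.calibration(n);full=viewer.camera(n);cv2.imwrite(f"pics/e_{n}.png",full);im=full[off[1]:off[1]+150,off[0]:off[0]+130]
  im=cv2.resize(im,None,fx=3,fy=3,interpolation=cv2.INTER_CUBIC);outs.append(im.copy());uu=(proj(c,pts)-off+.5)*3-.5
  for i in range(4):
    for a,d in((i,(i+1)%4),(4+i,4+(i+1)%4),(i,i+4)): cv2.line(im,tuple(int(t) for t in uu[a]),tuple(int(t) for t in uu[d]),(0,0,255),1)
  outs.append(im)
cv2.imwrite("pics/e1.png",np.hstack(outs[:2]));cv2.imwrite("pics/e2.png",np.hstack(outs[2:]))
cv2.imwrite("pics/e3.png",viewer.camera("wrist"))
```

```text
21.55 [ 0.59527706 -0.13349488  0.31969305]
```

View pics/e1.png

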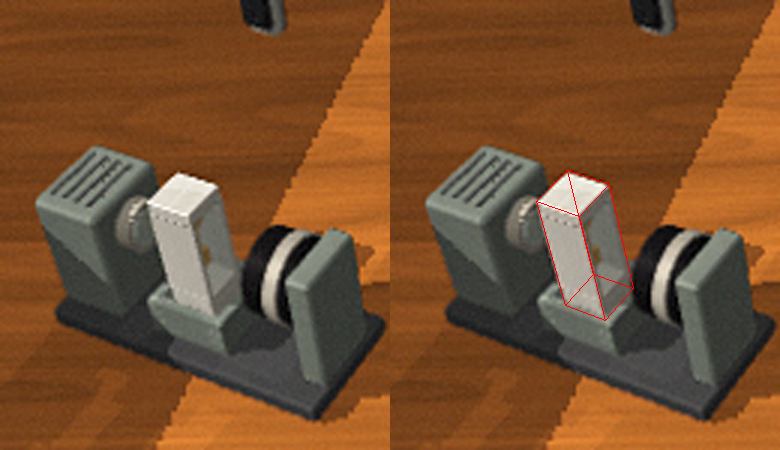

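View pics/e2.png

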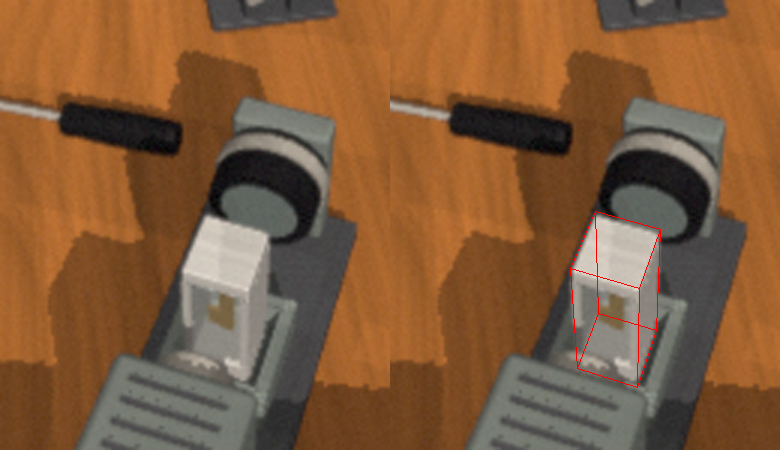

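View pics/e_scene.png

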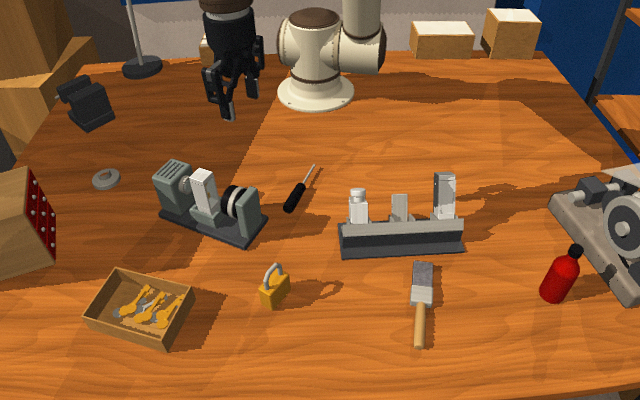

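View pics/e3.png

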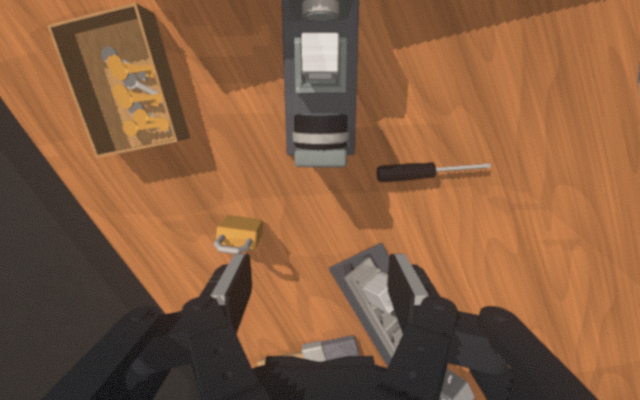

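The outline of a fully-home cell lies on the real one in both views, and the other pieces stand where they were. Handing in.

```bash
python3 -c "
from workcell import bot
print(bot.job_done(), bot.get_obs()['time'])"
```

```text
the job is handed in; nothing more can be done
the job is handed in; nothing more can be done
```

The windowed cell is seated upright in the reader's well with its clear faces towards the lamp and the lens. I gripped it by its solid faces, drew it out of the middle pocket along the lean, and lowered it until it touched the floor. Then I let go and backed the arm away, and handed the job in at about 21.7 s.

**Last checks:**
- **Fully home:** the cell touched down with the fingertips at z = 0.0865 m, against an expected 0.087 m. The outline of a fully home cell lies on the real one to about a pixel in the scene and side pictures.
- **Force:** the last reading before I let go was about 10 N at the wrist. After release it dropped to about zero.
- **Other pieces:** by eye, the blind cell, plug, padlock and screwdriver look where they were; I did not measure them.
- **What went wrong:** my first approach to the rack ran joint 6 to its 180° limit and left the tool off target, without touching anything. I switched to the half-turn grasp, which cost about 4 s. No check failed after that.

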